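# Free the pottery wheel: unlock and hold back its sprung roller arm

### The arm

A 7-joint arm with a two-finger parallel gripper is mounted at the origin on the work surface. World frame = base frame: x ahead of the robot, y to its left, z up, the work surface at z = 0. Lengths are in m, angles in rad, forces in N, time in s.
With the tool pointing down it reaches from about 0.425 to 0.925 m from the base axis. Payload 6.8 kg.
Tool frame: the origin (TCP) lies on the front face of the gripper's body, between the roots of the fingers; the fingertips stand 73 mm ahead of it and the grasp point (between the pads) lies 54 mm ahead of it (env.nose_length is the distance from the TCP to the fingertips, in m); z points along the fingers, y is the line along which they close (so a half turn about z gives the same grasp; the last joint's range is limited). The gripper opens to 85 mm and grips with 20 to 120 N. Pads are 22 mm wide; open, the fingers measure 114 mm over their backs; the gripper's body (76 mm by 85 mm) begins 54 mm behind the grasp point. The pads swing forward as they close: fully open they stand 13 mm farther back than shut.
Start: joints at [-1.249, 0.477, 0.022, 1.555, -0.011, 1.109, -0.083], TCP at [0.281, 0.614, 0.304] pointing down, gripper open.
Joint ranges: [-2.96, 2.96], [-0.34, 2.1], [-1.41, 1.46], [0.24, 2.44], [-1.37, 4.51], [0.17, 1.92], [-2.96, 2.96]. Speed limits (rad/s): [2.39, 2.39, 3.14, 3.14, 3.14, 3.14, 3.14].

### API

Orientations are given as a unit quaternion [w, x, y, z].
In Python, from cell import env, kin, camera, calibration, job gives the robot as it stands. The module is installed in compiled form; this text tells all that it offers. Calls block until the motion is done:
- env.reach(position, orientation): joint-space move of the TCP to a pose.
- env.movel(position, velocity=0.15, rot=None, stop_force=None): straight line of the TCP; rot=None keeps the orientation; velocity is the mean speed in m/s. With stop_force (N) it stops when the force on the tool has changed by that much, and returns True; else False.
- env.goto_joints(angles): joint-space move.
- env.grip(opening, f_grip=None): finger opening in m; f_grip is the grip in N (None keeps the last); returns when the fingers have stopped.
- env.dwell(seconds).
- kin.inverse_kinematics(position, orientation): joint angles nearest the present ones, or None.
- env.get_state(): the state.
- camera(name): name is "scene" or "top" or "wrist"; returns (picture, depth): 384x512x3 uint8, blue, green, red; 384x512 float32, m along the optical axis (not along the pixel's ray), 0 where there is no reading.
- calibration(name): a dict with "fx", "fy", "cx", "cy" (pixels), "rvec" (rotation vector, rad) and "tvec" (3), from world to camera coordinates, as OpenCV has them. Camera axes: x right, y down, z forward; pixel columns grow to the right and rows downward; lengths in m; the calibration is good to about 2 mm. The wrist camera is an equidistant fisheye: a pixel r from the principal point sees the ray r / f radians off the axis. A picture is of the moment at which its call begins: read the wrist's pose just before it. calibration takes no time and is no camera call; for the wrist camera it gives the pose at the moment of the call.
A pose or a line that the arm cannot do raises env.PlanningError and nothing moves.
- job.job_done(): hands the job in; it is judged then, once.
The state is a dict: "time": time; "qpos": joint angles; "joint_velocities": joint speeds; "joint_torque": joint torques, N m; "tcp_pos": TCP position; "orientation": TCP orientation; "force": force on the tool from outside, world axes, zero at the start; "torque": the same for the moment, N m; "opening": finger opening in m; "gripper_force": force on a finger pad.
Only numpy, scipy, OpenCV 4.12 (cv2) and the standard library are available. Lean on these libraries where they do the work, as an engineer would, in place of code of your own. Each camera call takes 0.05 s, during which the arm holds its last target. There are 200 camera calls.

### The job

Free the wheel head of the small tabletop pottery wheel: pull the round lock knob straight out until it clicks into its outermost position and leave it out, then use its upright peg to push the sprung roller arm away from the wheel head, well past its ratchet click, but do not drive it against the rubber end stop. The arm springs back if let go, so finish while still holding it there against its spring, and do not disturb the bowl, the cup and the glaze jar.

Things in the scene. Friction and masses are not known exactly. Their poses are not given: they have to be found in the camera images.
- wheel_unit: The whole tabletop wheel, fixed; sizes in mm. Origin on the bench top; x points away from the lock knob's side, y left, z up. Grey base plate 14 thick, x -120 to 185, y -180 to 180. Round aluminium wheel head 190 across, centre (30, 85), top 63 high. Lock housing: dark block 30 x 36 at (-110, -50), top 88, its pin 94. Pawl housing: dark block 30 x 34 at (169, -30), top 88.
- knob_grip (a point): Centre of the lock knob's round black head: a cylinder 32 mm across, 24 mm long, axis along the wheel unit's x, 72 mm above the bench, overhanging the plate's edge. Moves with the knob; axes as the wheel unit's. A 12 mm rod leads from it to the lock housing, whose face is 32 mm away when home. Home is (-157, -50, 72) mm in the wheel unit's frame.
- lock_knob (a joint): Travel of the lock knob in m, toward the wheel unit's -x: 0 = home (start), 0.036 = fully out. A sprung ball clicks at about 0.0075 and 0.0285 (up to 5 N to pull); past 0.033 it has clicked into its outer position and stays there. Until it is out, its bolt stops the roller arm at about 0.05 to 0.06 rad.
- roller_arm: The sprung arm, a flat steel bar 14 mm wide with a rubber roller hung under it; top 78 mm above the bench. Origin on the pivot axis, 72 mm up. Its -x axis runs along the bar to the free end, its y points to the wheel head (at rest parallel to the wheel unit's axes). At x = -150 mm stands the push peg: upright steel pin, 16 mm thick, top 146 mm above the bench. Pushed toward -y.
- peg_grip (a point): Point on the push peg's axis, 150 mm from the pivot, 124 mm above the bench, 22 mm below its top: a good height to push or pinch at.
- roller_swing (a joint): Angle of the roller arm in rad: 0 = its rubber roller is on the wheel's rim (start); grows as the peg is pushed away from the wheel head, counter-clockwise from above; 0.65 = against the end stop. Click crest at 0.28, fully over by 0.40. A spring always pushes it back, even over the click: 5 N at the peg at 0, 12 N at 0.45; the click adds up to 5 N before its crest and takes up to 5 N off after.
- end_stop (a point): Top of the black rubber end-stop post, 16 mm across, 80 mm high, at (24, -102) mm in the wheel unit's frame; the arm bar meets it at 0.65 rad.
- bowl: Bystander: bisque clay bowl, 100 mm across, 55 mm high, origin under its centre. Bowl, cup and jar change places: two stand to the right (-y) of the wheel unit, one near its left front corner.
- cup: Bystander: cream cup without handle, 72 mm across, 75 mm high, origin under its centre.
- glaze_jar: Bystander: closed grey jar, 64 mm across, 70 mm high, origin under its centre.

How it is judged:
By the outcome, as a careful person would: the job done as asked, in the order asked, and still so for the second after the job is handed in, while the arm keeps its last pose, push and grip.
It also fails if it takes over 48 s, if anything falls off the work surface, if the arm or the gripper's body presses on something with over 40 N, if the wrist force passes 120 N, or if a joint passes its speed limit or range.

## Working session

There is one attempt and no reset: what is moved stays moved. The work goes in short steps, each a Python script; the robot and the scene stay as the last script left them, time stands still between calls to the robot, and variables do not carry over. Pictures are saved under pics/ and viewed, at most 10 in all, crops included, and the job is handed in when it is done.

```bash
mkdir -p pics; ls; python3 - <<'E'
from cell import env,kin,camera,calibration,job
import cv2,numpy as np
for n in ("top","scene"):
    p,d=camera(n); cv2.imwrite(f"pics/{n}0.png",p); np.save(f"pics/{n}0.npy",d)
    c=calibration(n); R=cv2.Rodrigues(np.array(c["rvec"]))[0]
    print(n,c["fx"],c["cx"],c["cy"],"cam pos",-R.T@np.array(c["tvec"]).ravel(),"axis",R[2])
s=env.get_state(); print(s["time"],s["tcp_pos"],s["orientation"],s["force"])
E
```

```text
pics
top 489.99957669050923 256.09838262457373 189.17841885714074 cam pos [0.36543066 0.07344225 1.34268875] axis [ 0.17001632 -0.02267099 -0.98518043]
scene 362.0209970109226 252.05837913739074 192.58514605787144 cam pos [ 1.06211978 -0.20473382  0.9557637 ] axis [-0.47335257  0.27737184 -0.83606352]
0.1 [0.2811     0.61322022 0.30301291] [-1.16468773e-04  2.13246178e-01  9.76998134e-01 -8.36992168e-04] [-0.14846637  0.06656778 -0.32923022]
```

View pics/top0.png

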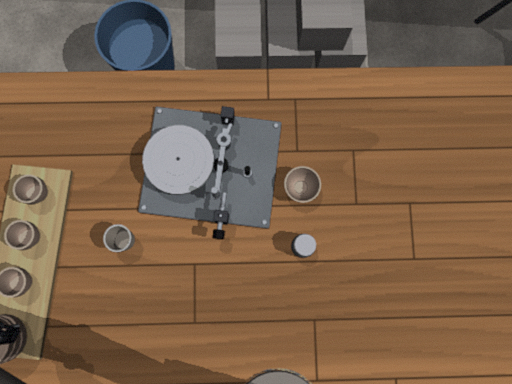

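View pics/scene0.png

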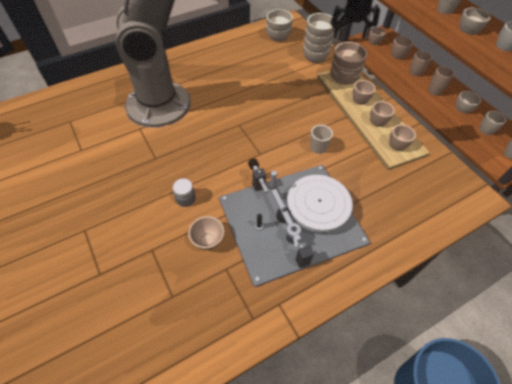

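The top view shows the plate with corners near (154,106), (282,121), (267,228) and (139,213). The wheel head is at (178,159), the knob at (218,234), the bowl at (303,184), the jar at (304,245) and the cup at (117,238). The scene view shows the same layout. Next I'll measure the unit's pose.

```bash
cat > h.py <<'E'
import cv2,numpy as np
from cell import env,kin,camera,calibration,job
def ray(c,uv,z):
    R=cv2.Rodrigues(np.array(c["rvec"],float))[0]; t=np.array(c["tvec"],float).ravel()
    o=-R.T@t; d=R.T@np.array([(uv[0]-c["cx"])/c["fx"],(uv[1]-c["cy"])/c["fy"],1]); 
    return o+d*(z-o[2])/d[2]
def proj(c,P):
    return cv2.projectPoints(np.array(P,float).reshape(-1,1,3),np.array(c["rvec"],float),np.array(c["tvec"],float),np.array([[c["fx"],0,c["cx"]],[0,c["fy"],c["cy"]],[0,0,1]]),None)[0][:,0]
E
cat > m.py <<'E'
from h import *
p=cv2.imread("pics/top0.png"); d=np.load("pics/top0.npy"); c=calibration("top")
hsv=cv2.cvtColor(p,cv2.COLOR_BGR2HSV)
m=(hsv[...,1]<60).astype(np.uint8)*255
roi=np.zeros_like(m); roi[98:238,130:288]=255; m&=roi
m=cv2.morphologyEx(m,cv2.MORPH_CLOSE,np.ones((7,7)));m=cv2.morphologyEx(m,cv2.MORPH_OPEN,np.ones((21,21)))
k=max(cv2.findContours(m,0,2)[0],key=cv2.contourArea)
q=np.array([ray(c,x[0],.014)[:2] for x in k])
(ctr,sz,ang)=cv2.minAreaRect((q*1000).astype(np.float32)); print("plate",ctr,sz,ang)
# wheel head: bright
w=((hsv[...,2]>150)&(hsv[...,1]<40)).astype(np.uint8)*255; w&=roi
w=cv2.morphologyEx(w,cv2.MORPH_OPEN,np.ones((9,9)))
k=max(cv2.findContours(w,0,2)[0],key=cv2.contourArea)
q=np.array([ray(c,x[0],.063)[:2] for x in k]);wc,wr=cv2.minEnclosingCircle((q*1000).astype(np.float32)); print("wheel",wc,wr)
th=np.radians(min([ang,ang-90,ang+90],key=abs))
R=np.array([[np.cos(th),-np.sin(th)],[np.sin(th),np.cos(th)]])
o=np.array(ctr)-R@[32.5,0]; print("unit origin",o,"yaw",th,"wheel pred",o+R@[30,85])
def W(x,y,z): return [*( (o+R@[x,y])/1000),z/1000]
pts={"knob":W(-157,-50,72),"lock":W(-110,-50,88),"pawl":W(169,-30,88),"stop":W(24,-102,80),"c":W(30,85,63),"a":W(-120,-180,14),"b":W(-120,180,14),"e":W(185,180,14),"f":W(185,-180,14)}
b=cv2.resize(p[90:260,80:340],None,fx=3,fy=3)
for n,P in pts.items():
    u=proj(c,P)[0]; cv2.circle(b,tuple(int(v) for v in ((u-[80,90])*3)),4,(0,0,255),1); print(n,np.round(P,4),u.round(1))
cv2.imwrite("pics/chk.png",b)
for n,uv,z in (("bowl",(303,184),.055),("jar",(305,245),.07),("cup",(117,238),.075)): print(n,ray(c,uv,z))
E
python3 m.py
```

```text
plate (664.0368041992188, 172.58474731445312) (370.07769775390625, 311.55108642578125) 81.82810974121094
wheel (673.1942138671875, 251.5039520263672) 94.01085662841797
unit origin [631.86680638 177.20440537] yaw -0.14262639112752062 wheel pred [673.6443716  257.07702299]
knob [0.4694 0.15   0.072 ] [216.2 233.9]
lock [0.5159 0.1433 0.088 ] [218.3 215.2]
pawl [0.7949 0.1235 0.088 ] [224.7 111.2]
stop [0.6411 0.0728 0.08  ] [244.8 167.8]
c [0.6736 0.2571 0.063 ] [175.6 158.5]
a [0.4875 0.0161 0.014 ] [266.8 227.9]
b [0.5387 0.3724 0.014 ] [135.4 211.8]
e [0.8406 0.3291 0.014 ] [152.8 105.4]
f [ 0.7894 -0.0273  0.014 ] [279.4 120.8]
bowl [ 0.59929306 -0.08207971  0.055     ]
jar [ 0.43590816 -0.07919841  0.07      ]
cup [0.46391333 0.40430325 0.075     ]
```

View pics/chk.png

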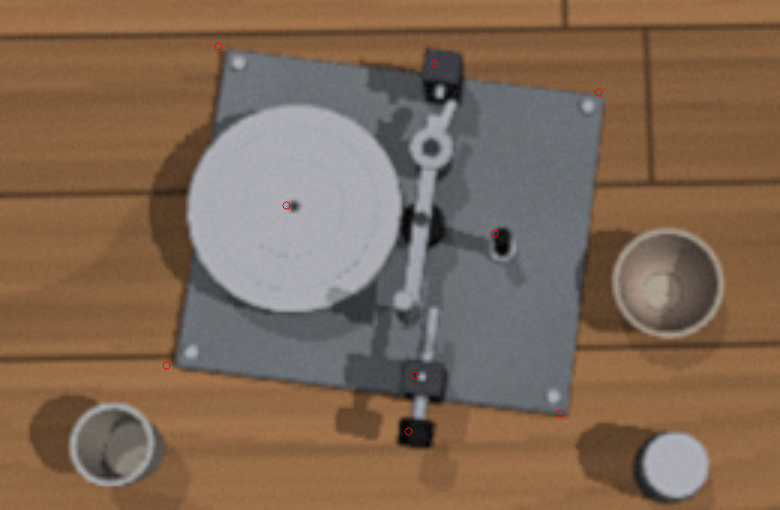

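The overlay is about 2.5 px left of the true features because shadow widened the plate mask. I'll refit the pose from picked corners, and find the peg and pivot from depth.

```bash
cat > m2.py <<'E'
from h import *
from scipy.optimize import least_squares
c=calibration("top"); d=np.load("pics/top0.npy")
px=lambda a:np.array(a)/3+[80,90]
obs=[((-120,-180,14),px((569,414))),((-120,180,14),px((175,365))),((185,180,14),px((223,50))),((185,-180,14),px((604,95))),((30,85,63),px((293,206))),((24,-102,80),px((503,235))),((-157,-50,72),px((416,432)))]
W=np.array([ray(c,u,m[2]/1000)[:2] for m,u in obs]); M=np.array([m[:2] for m,_ in obs])/1000
def T(v,m): 
    C,S=np.cos(v[2]),np.sin(v[2]); return m@np.array([[C,S],[-S,C]])+v[:2]
r=least_squares(lambda v:(T(v,M)-W).ravel(),[.63,.17,-.14],loss="soft_l1",f_scale=.003)
print("pose",r.x); print(((T(r.x,M)-W)*1000).round(1).tolist())
# heights
for n in("top","scene"):
    c=calibration(n);d=np.load(f"pics/{n}0.npy");R=cv2.Rodrigues(np.array(c["rvec"]))[0];t=np.array(c["tvec"]).ravel()
    v,u=np.mgrid[:384,:512];P=np.stack([(u-c["cx"])/c["fx"]*d,(v-c["cy"])/c["fy"]*d,d],-1)-t;P=P@R
    C,S=np.cos(r.x[2]),np.sin(r.x[2]);Q=(P[...,:2]-r.x[:2])@np.array([[C,-S],[S,C]])*1000
    k=(d>0)&(P[...,2]>.098)&(np.abs(Q[...,0]-30)<150)&(np.abs(Q[...,1])<170)
    for a,b in zip(Q[k],P[k]): print(n,a.round(0),b.round(4))
    if n=="top":
        print("pivot/bar")
        for a in [(431,130),(431,148),(428,175),(420,250),(408,290),(403,301),(416,432),(421,377),(442,68)]:
            x,y=px(a).round().astype(int); print(a,Q[y,x].round(0),P[y,x].round(3))
E
python3 m2.py
```

```text
pose [ 0.6304827   0.17081897 -0.13934113]
[[-0.4, 0.8], [-2.2, 1.4], [2.1, -1.5], [2.0, -0.4], [-1.0, -0.8], [0.6, 1.1], [-0.9, -0.6]]
top [-48. -28.] [0.5792 0.15   0.1473]
top [-47. -30.] [0.5794 0.1476 0.1462]
top [-51. -23.] [0.5773 0.1551 0.1447]
top [-51. -26.] [0.5764 0.1523 0.149 ]
top [-51. -28.] [0.5765 0.1499 0.1484]
top [-50. -31.] [0.5767 0.1475 0.1472]
top [-49. -33.] [0.5776 0.1454 0.1418]
top [-53. -23.] [0.5749 0.1552 0.1434]
top [-54. -26.] [0.5737 0.1523 0.1501]
top [-53. -29.] [0.5736 0.1498 0.1506]
top [-52. -31.] [0.5742 0.1476 0.1469]
top [-52. -33.] [0.5741 0.1451 0.1472]
top [-51. -36.] [0.5746 0.1428 0.144 ]
top [-56. -24.] [0.5716 0.1549 0.1485]
top [-55. -26.] [0.5726 0.1528 0.1423]
top [-55. -29.] [0.5717 0.15   0.1474]
top [-55. -31.] [0.5715 0.1475 0.148 ]
top [-54. -33.] [0.5722 0.1453 0.1438]
top [-55. -36.] [0.5713 0.1425 0.1489]
top [-58. -24.] [0.5693 0.155  0.1473]
top [-58. -26.] [0.5695 0.1526 0.1457]
top [-58. -29.] [0.5693 0.1501 0.1463]
top [-58. -32.] [0.5689 0.1475 0.1484]
top [-57. -34.] [0.5695 0.1453 0.1446]
top [-57. -36.] [0.5694 0.14
[... 3719 characters left out ...]
82]
scene [-47. -35.] [0.5792 0.143  0.1151]
scene [-46. -32.] [0.5803 0.1457 0.1145]
scene [-46. -29.] [0.5813 0.1485 0.1139]
scene [-46. -26.] [0.5815 0.1519 0.1118]
scene [-52. -35.] [0.574  0.1436 0.1032]
scene [-49. -33.] [0.5777 0.1445 0.1072]
scene [-46. -31.] [0.5804 0.1461 0.1094]
scene [-45. -29.] [0.582  0.1483 0.11  ]
scene [-47. -25.] [0.5809 0.1527 0.1055]
scene [-49. -36.] [0.5766 0.1421 0.1024]
scene [-49. -33.] [0.5777 0.1448 0.1019]
scene [-47. -31.] [0.5793 0.1472 0.1023]
scene [-45. -29.] [0.5819 0.1488 0.1045]
scene [-44. -26.] [0.5836 0.1511 0.105 ]
scene [-48. -33.] [0.5787 0.1445 0.0984]
scene [-45. -28.] [0.5821 0.1491 0.0994]
scene [-45. -25.] [0.5827 0.1522 0.0981]
```

The pose fits to within 2 mm, and the peg at unit (-54,-30) and pivot at (96,-30) agree with the 150 mm arm length. Next I'll grasp the knob and pull it.

```bash
cat >> h.py <<'E'
PX,PY,YAW=0.6305,0.1708,-0.1393
def U(x,y,z):  # unit mm -> world m
    C,S=np.cos(YAW),np.sin(YAW); return np.array([PX+(C*x-S*y)/1000,PY+(S*x+C*y)/1000,z/1000])
def Q(a=0.0):  # tool down, tool y along unit y turned by a
    f=np.pi+YAW+a; return [0,np.cos(f/2),np.sin(f/2),0]
def st(t=""):
    s=env.get_state(); C,S=np.cos(YAW),np.sin(YAW); p=s["tcp_pos"]; dx,dy=p[0]-PX,p[1]-PY; f=s["force"]
    print(t,"t%.1f"%s["time"],"unit",np.round([1000*(C*dx+S*dy),1000*(-S*dx+C*dy),1000*p[2]],1),"F unit",np.round([C*f[0]+S*f[1],-S*f[0]+C*f[1],f[2]],1),"open %.4f gf %.1f"%(s["opening"],s["gripper_force"]),flush=True); return s
E
python3 - <<'E'
from h import *
env.reach(U(-157,-50,230),Q()); st("above")
env.grip(0.06,25)
print(env.movel(U(-157,-50,126),0.12,stop_force=12)); st("down")
env.grip(0.0,25); st("gripped")
p,d=camera("wrist"); cv2.imwrite("pics/w1.png",p)
p,d=camera("top"); cv2.imwrite("pics/t1.png",p)
E
```

```text
above t2.0 unit [-157.   -48.8  230.2] F unit [ 0.1 -0.  -0.5] open 0.0854 gf 0.0
False
down t3.4 unit [-156.6  -49.8  126.5] F unit [ 0.4  0.4 -0.7] open 0.0600 gf 0.0
gripped t3.7 unit [-156.6  -48.7  126.9] F unit [-2.9  3.   7.3] open 0.0311 gf 26.7
```

View pics/w1.png

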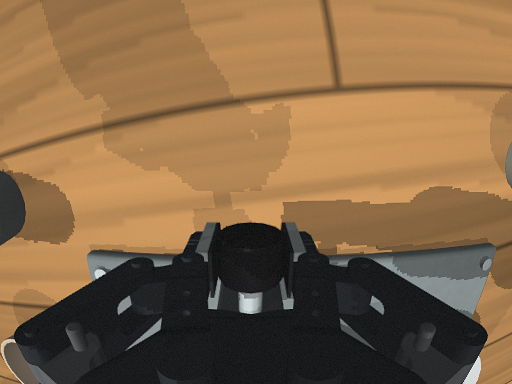

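The knob (250,258) sits squarely between the pads, with its rod at (250,300). I'll pull it now.

```bash
python3 - <<'E'
from h import *
for dx in (10,20,30,37):
    r=env.movel(U(-157-dx,-49.5,126.5),0.04,stop_force=30); st(f"pull{dx} {r}")
    if r: break
env.dwell(0.2); st("held")
env.grip(0.06); st("released")
env.movel(U(-194,-49.5,230),0.15); st("up")
p,d=camera("top"); cv2.imwrite("pics/t2.png",p[90:260,80:340].repeat(3,0).repeat(3,1))
p,d=camera("wrist"); cv2.imwrite("pics/w2.png",p)
E
```

```text
pull10 False t4.2 unit [-167.9  -48.6  126.9] F unit [-3.8  3.4  6.1] open 0.0309 gf 26.8
pull20 False t4.6 unit [-177.5  -48.6  126.9] F unit [-1.7  6.   5. ] open 0.0313 gf 26.7
pull30 False t5.0 unit [-188.1  -48.5  126.9] F unit [-3.1  5.9  7.9] open 0.0312 gf 26.9
pull37 False t5.3 unit [-192.8  -48.5  127. ] F unit [ 4.3  4.4 -1.6] open 0.0310 gf 26.4
held t5.5 unit [-192.8  -48.5  127. ] F unit [ 4.9  4.6 -0.7] open 0.0312 gf 26.5
released t5.9 unit [-194.5  -50.1  126.2] F unit [ 0.6 -0.2 -0.2] open 0.0601 gf 0.0
up t6.8 unit [-194.5  -49.8  229.3] F unit [ 0.2 -0.4 -0.3] open 0.0598 gf 0.0
```

View pics/w2.png

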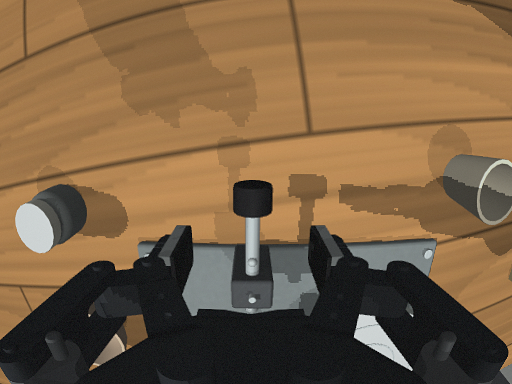

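View pics/t2.png

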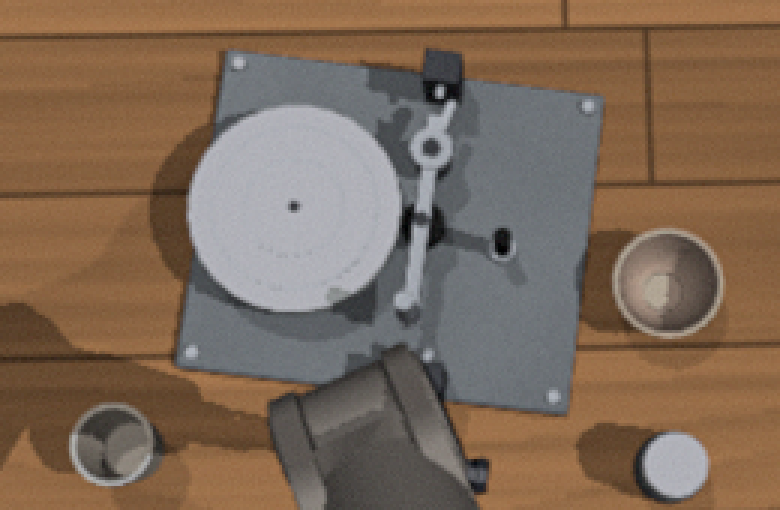

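The knob is out at (252,198) with a long bare rod, after 36.2 mm of travel to its stop, and the bystanders haven't moved. Next I'll pinch the peg and swing the arm.

```bash
cat >> h.py <<'E'
def A(a,z=178): return U(96-150*np.cos(a),-30-150*np.sin(a),z)
def ang(s):
    C,S=np.cos(YAW),np.sin(YAW); dx,dy=s["tcp_pos"][0]-PX,s["tcp_pos"][1]-PY
    x,y=1000*(C*dx+S*dy)-96,1000*(-S*dx+C*dy)+30; return round(np.arctan2(-y,-x),3),round(np.hypot(x,y),1)
E
python3 - <<'E'
from h import *
env.movel(A(0,245),0.15); env.grip(0.05,40)
print(env.movel(A(0),0.1,stop_force=12)); st("down")
env.grip(0.0,40); print(ang(st("pinched")))
for a in (.1,.2,.3,.4,.46):
    r=env.movel(A(a),0.04,rot=Q(a),stop_force=40); print(r,ang(st(f"swing{a}")))
    if r: break
p,d=camera("top"); cv2.imwrite("pics/t3.png",p[90:260,80:340].repeat(3,0).repeat(3,1))
p,d=camera("scene"); cv2.imwrite("pics/s3.png",p[120:300,150:390].repeat(3,0).repeat(3,1))
p,d=camera("wrist"); cv2.imwrite("pics/w3.png",p)
E
```

```text
False
down t9.1 unit [-53.6 -29.9 178.4] F unit [ 0.2 -0.3 -0.1] open 0.0499 gf 0.0
pinched t9.4 unit [-53.7 -29.2 178.7] F unit [-0.3  1.5  4.3] open 0.0150 gf 39.2
(np.float64(-0.006), np.float64(149.7))
swing0.1 t10.0 unit [-53.1 -43.3 178.7] F unit [-1.2  5.   5. ] open 0.0150 gf 39.5
False (np.float64(0.089), np.float64(149.7))
swing0.2 t10.5 unit [-51.2 -57.6 178.7] F unit [-2.   6.4  6. ] open 0.0150 gf 39.7
False (np.float64(0.185), np.float64(149.7))
swing0.3 t11.0 unit [-47.7 -71.3 178.7] F unit [-3.1  8.1  5.2] open 0.0150 gf 39.8
False (np.float64(0.279), np.float64(149.5))
swing0.4 t11.6 unit [-43.  -85.1 178.7] F unit [-4.8  9.6  7.3] open 0.0150 gf 40.0
False (np.float64(0.377), np.float64(149.5))
swing0.46 t11.9 unit [-39.6 -92.9 178.7] F unit [-6.6  9.3  8.1] open 0.0151 gf 40.2
False (np.float64(0.434), np.float64(149.4))
```

View pics/s3.png

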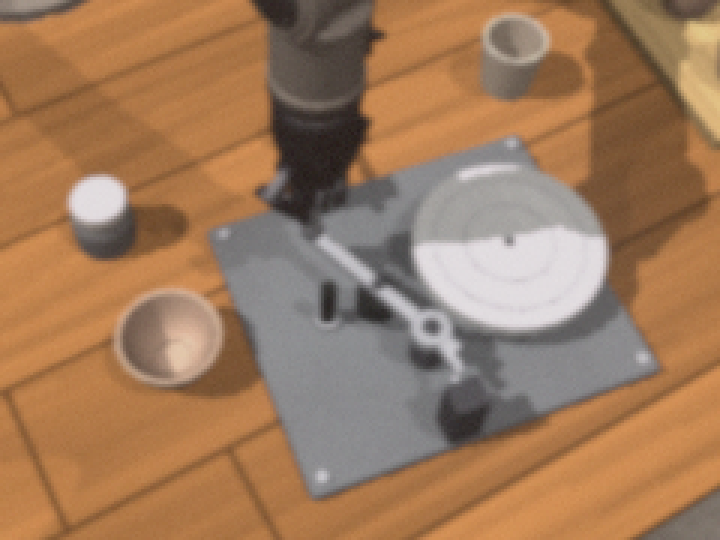

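View pics/w3.png

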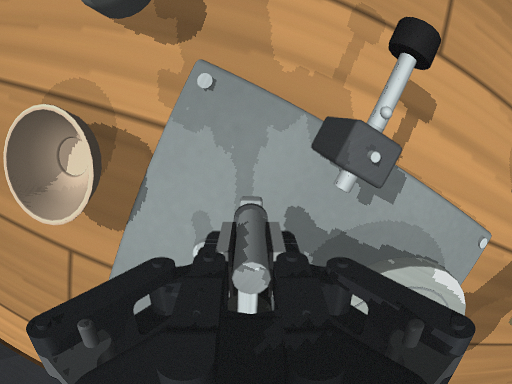

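The arm has swung with its peg held at (252,275), there is still a gap to the end stop at (328,300) in the scene crop, and the knob is still out at (415,42). I'll advance to about 0.51 rad.

```bash
python3 - <<'E'
from h import *
r=env.movel(A(.535),0.03,rot=Q(.535),stop_force=15); print(r,ang(st("s")))
env.dwell(0.7); print(ang(st("hold")))
p,d=camera("wrist"); cv2.imwrite("pics/w4.png",p)
p,d=camera("scene"); cv2.imwrite("pics/s4.png",p[120:300,150:390].repeat(3,0).repeat(3,1))
E
```

```text
s t12.6 unit [ -34.6 -102.6  178.7] F unit [-7.4  9.5  9.2] open 0.0152 gf 40.4
False (np.float64(0.507), np.float64(149.4))
hold t13.3 unit [ -34.6 -102.5  178.6] F unit [-7.2  9.2  9.8] open 0.0153 gf 40.3
(np.float64(0.507), np.float64(149.4))
```

View pics/s4.png

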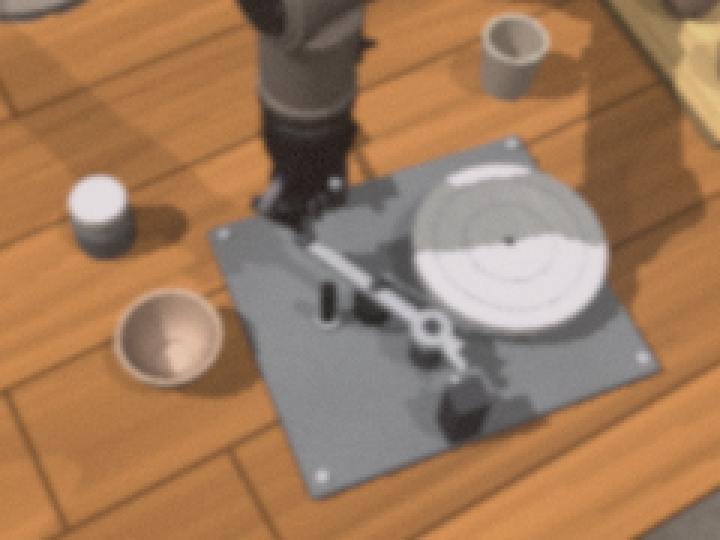

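The arm is steady at about 0.507 rad, clear of the stop post at (328,302). The force matches its spring (about 12 N), and the bystanders haven't moved.

```bash
python3 -c "
from cell import job; print(job.job_done())"
```

```text
the job is handed in; nothing more can be done
None
```

I handed in the job with the lock knob pulled fully out (about 36 mm) and left there, the roller arm held against its spring at about 0.51 rad (past the click, short of the end stop), and the bowl, cup and jar undisturbed; no verdict came back.

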